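Tip up a glazed tile and clamp it in the slanted vice

TASK

Press down the far edge of the white glazed tile lying in the open wooden box, so that it tips on its rocker and its near edge stands right up; pinch that raised edge, carry the tile to the slanted grey vice and lay it, glazed side up, flat on the sloping bed with its lower edge down on the toe stop. Let go, then roll the exposed rim of the recessed thumbwheel until the jaw has pushed the tile snug against the fixed cheek. Do not drop the tile on the bench, and leave the other things on the bench where they are.

Things in the scene. Friction and masses are not known exactly. Their poses are not given: they have to be found in the camera images.
- tile_center (a point): Square terracotta tile, 100 x 100 x 8 mm, white glaze on top, about 170 g (varies). Point at its centre, half-way through the thickness; z = out of the glazed face, x and y along the edges. At first level, glaze up, centred in the rest within 2 mm, edges parallel to the rest's, its top 67 mm above the bench, 2 mm above the walls; too wide to span with a gripper.
- rest: Fixed plywood tipping rest, box 126 x 126 mm, walls 65 mm high on three sides, 4 to 5 mm clear of the tile, open at the far end. Origin under its centre on the bench; x points to the open far end, z up. The tile lies on a steel rocker (44 mm wide in y, x = -24 to 55 mm, 4 mm thick, top 59 mm up when level, a toe at x = 51.5 mm stops the tile sliding off).
- press_edge (a point): Fixed point of the rest where to press: x = +32 mm, y = 0, 67 mm above the bench, on top of the level tile near its far edge. Press straight down 25 to 40 mm with shut fingers (4 to 8 N) until the rocker meets its stop.
- rocker_pin (a point): Pivot of the rocker: axis along the rest's y at x = 0, 55 mm above the bench. The rocker's upper face is 4 mm over it. The near part of the tile (over 24 mm from the pin) has nothing under it. Fully tipped, the middle of the raised edge (half thickness) is 16 mm nearer (x = -16 mm in the rest's frame) and 48 mm above the pin, the tile sloping down towards +x at 63 degrees.
- rocker (a joint): Angle of the rocker, rad. 0 = level; grows as the far end is pressed down; stop 1.1 (63 degrees). Stiff pivot (0.12 N m friction): the tile stays tipped when let go. Pinch the raised edge over its 8 mm thickness, tool tilted about 27 degrees, fingers 15 to 22 mm down over the tile, opened to about 30 mm (wider, the lower finger nears the 65 mm high near wall).
- bed: Sloping steel bed of the fixed grey vice. Origin on its surface, 60 mm above the bench. x = straight down the slope (away from the robot, 1.1 rad below level), y level along the bed, z out of its surface. Surface from x = -15 to 58 mm, slab 8 mm thick: the upper 35 mm of a seated tile stand free. A seated tile's centre is at x = 0, z = 4 mm, y within 6 mm of 0; clamped it is at y = -6 mm.
- toe_stop (a point): Middle of the toe stop's face at the bed's surface: x = 50 mm in the bed's frame. The tile's lower edge rests against it. It is 10 mm high and reaches from y = -40 to 40 mm.
- cheek_face (a point): Middle of the fixed cheek's face, y = -56 mm, x = 18 mm in the bed's frame. The cheek is 14 mm high above the bed, from x = -10 to 45 mm.
- jaw_face (a point): Middle of the sliding jaw's face (in the bed's frame x = 15 mm, z = 8 mm; y = +56 mm when fully open). Jaw 14 mm high above the bed, x = -8 to 40 mm. It moves along the bed's -y towards tile and cheek.
- wheel_top (a point): Top of the exposed rim of the thumbwheel, 68.2 mm above the bench. Knurled steel wheel, radius 18 mm, 14 mm wide, axle level along the bed's y; the rim stands 7 mm out of a grey housing (60 mm long, 34 mm wide in y, top 61.2 mm up). The point is 93 mm along the bed's +y and 14 mm horizontally beyond the bed's origin.
- wheel (a joint): Thumbwheel angle, rad. Grows as the rim's top is rolled away from the robot (level part of the bed's x); 1 rad moves the jaw 6 mm towards the cheek. 0 = fully open, starts at 0 to 0.4, stop 2.8. Stays where left; 1 N at the rim turns it. Press 5 to 10 N and drag; one fingertip stroke of 20 mm gives about 1.1 rad. With the tile snug it stops at about 2.0.
- offcut: Bystander: small square tile offcut 40 x 40 x 11 mm lying on the bench. To be left alone. Origin at its underside.
- chipping_hammer: Bystander: tile cutter's hammer lying down, 230 mm handle and head, head 146 mm across, about 22 mm high; origin on its underside near the middle of the handle. To be left alone. 
- tea_cup: Bystander: empty green glass cup, radius 32 mm, 75 mm high. To be left alone. Origin at its underside.
- dust_brush: Bystander: hand brush lying down, about 200 mm long. To be left alone. Origin at its underside.
- tile_stack: Bystander: stack of five 100 mm square white tiles, 45 mm high, lying on the bench. To be left alone. Origin at its underside.
- marking_block: Bystander: bare wooden block 90 x 30 x 25 mm. To be left alone. Origin at its underside.
- glaze_jar: Bystander: closed jar, radius 30 mm, 70 mm high. To be left alone. Origin at its underside.
Mind the look-alikes: they are no part of the job. There is more than one size of the rest; the one meant has the size given above. Of the things that look like the part that bears bed, the larger one is meant.

How it is judged:
On the way, in this order (a step that is already met when the one before it is completed fails the run):
1. the tile is tipped up in the rest: rocker past 0.85 rad with the tile on it (value of joint rocker above 0.85 rad and distance between tile_center and rest below 0.08 m and angle between tile_center's own z axis and vertical above 0.7 rad), for 0.2 s.
2. the tile lies on the vice's bed against the toe stop, between cheek and jaw, glaze up, let go (x of tile_center in the frame of bed between -0.005 and 0.005 m and z of tile_center in the frame of bed between 0 and 0.0075 m and angle between the z axis of tile_center and the z axis of bed, either way round below 0.09 rad and angle between tile_center's own z axis and vertical below 1.35 rad and (angle between the x axis of tile_center and the x axis of bed, either way round below 0.09 rad or angle between the y axis of tile_center and the x axis of bed, either way round below 0.09 rad) and y of tile_center in the frame of bed between -0.009 and 0.009 m and contact force between the fingers and tile below 0.2 N), for 0.2 s.
At the end, for the whole second after the job is handed in: Tile at rest and let go on the sloping bed, glaze up, square within 0.09 rad, lower edge within 5 mm of the toe stop, lying flat on the bed, its side within 2.5 mm of the fixed cheek, and the jaw closed on it to within 2 mm (wheel 1.65 to 2.35 rad) (x of tile_center in the frame of bed between -0.005 and 0.005 m and z of tile_center in the frame of bed between 0 and 0.0075 m and angle between the z axis of tile_center and the z axis of bed, either way round below 0.09 rad and angle between tile_center's own z axis and vertical below 1.35 rad and (angle between the x axis of tile_center and the x axis of bed, either way round below 0.09 rad or angle between the y axis of tile_center and the x axis of bed, either way round below 0.09 rad) and y of tile_center in the frame of bed between -0.0085 and -0.0035 m and value of joint wheel between 1.65 and 2.35 rad and linear speed of tile below 0.02 m/s); the robot touches nothing.
It fails at once if the tile is dropped to the bench (height (world z) of tile_center below 0.03 m).
It fails at once if another thing on the bench is shoved more than 30 mm (distance of any of offcut, chipping_hammer, tea_cup, dust_brush, tile_stack, marking_block, glaze_jar from where it was at the start of the episode above 0.03 m).
It also fails if it takes over 69 s, if anything falls off the work surface, if the arm or the gripper's body presses on something with over 40 N, if the wrist force passes 120 N, or if a joint passes its speed limit or range.

ROBOT

A 7-joint arm with a two-finger parallel gripper is mounted at the origin on the work surface. World frame = base frame: x ahead of the robot, y to its left, z up, the work surface at z = 0. Lengths are in m, angles in rad, forces in N, time in s.
With the tool pointing down it reaches from about 0.4 to 0.9 m from the base axis. Payload 5.5 kg.
Tool frame: the origin (TCP) lies on the front face of the gripper's body, between the roots of the fingers; the fingertips stand ahead of it and the grasp point (between the pads) lies 54 mm ahead of it (robot.tip_extent is the y of the fingertips in the tool frame, in m); y points along the fingers, z is the direction in which the jaws open and shut, and the axes are right-handed (so a half turn about y gives the same grasp; the last joint's range is limited). The gripper opens to 85 mm and grips with 20 to 120 N. Pads are 22 mm wide; open, the fingers measure 114 mm over their backs; the gripper's body (76 mm by 85 mm) begins 54 mm behind the grasp point. The pads swing forward as they close: fully open they stand 13 mm farther back than shut.
Start: joints at [1.573, 0.501, -0.427, 1.55, 0.221, 1.138, -0.21], TCP at [0.168, -0.628, 0.304] pointing down, gripper open.
Joint ranges: [-2.88, 2.88], [-0.31, 2.03], [-1.54, 1.56], [0.2, 2.42], [-1.41, 4.55], [0.19, 2.02], [-2.57, 2.57]. Speed limits (rad/s): [2.57, 2.57, 3.14, 3.14, 3.14, 3.14, 3.14].

INTERFACE

Orientations are given as a rotation vector (axis times angle).
In Python, from rig import robot, optics gives the robot as it stands. Calls block until the motion is done:
- robot.move_to(position, orientation): joint-space move of the TCP to a pose.
- robot.servo_line(position, rate=0.15, rotation=None, guard=None): straight line of the TCP; rotation=None keeps the orientation; rate is the mean speed in m/s. With guard (N) it stops when the force on the tool has changed by that much, and returns True; else False.
- robot.move_joints(angles): joint-space move.
- robot.let_go() and robot.grasp(force=None): open the fingers fully, or close them until they stop; force is the grip in N (None keeps the last).
- robot.wait(seconds).
- robot.ik(position, orientation): joint angles nearest the present ones, or None.
- optics.get_image(name): name is "side" or "top" or "wrist"; returns the picture (480x640x3 uint8, red, green, blue); there is no depth.
- optics.camera_params(name): a dict with "fx", "fy", "cx", "cy" (pixels), "R" (3x3) and "t" (3): a world point X has camera coordinates R X + t. Camera axes: x right, y down, z forward; pixel columns grow to the right and rows downward; lengths in m; the calibration is good to about 2 mm. A picture is of the moment at which its call begins: read the wrist's pose just before it. camera_params takes no time and is no camera call; for the wrist camera it gives the pose at the moment of the call.
A pose or a line that the arm cannot do raises robot.IKError and nothing moves.
- robot.job_done(): hands the job in, once; it reports no verdict.
Readings, each from a call of its own:
- robot.current_time(): time.
- robot.current_joints(): joint angles.
- robot.current_joint_velocities(): joint speeds.
- robot.current_effort(): joint torques, N m.
- robot.current_position(): TCP position.
- robot.current_eef_rot(): TCP orientation.
- robot.current_force(): force on the tool from outside, world axes, zero at the start.
- robot.current_ft_torque(): the same for the moment, N m.
- robot.current_grip_width(): finger opening in m.
Only numpy, scipy, OpenCV 4.12 (cv2) and the standard library are available. Lean on these libraries where they do the work, as an engineer would, in place of code of your own. Each camera call takes 0.05 s, during which the arm holds its last target.

## Working session

There is one attempt and no reset: what is moved stays moved. The work goes in short steps, each a Python script; the robot and the scene stay as the last script left them, time stands still between calls to the robot, and variables do not carry over. Pictures are saved under pics/ and viewed, and the job is handed in when it is done.

```bash
ls; mkdir -p pics; python3 - <<'E'
from rig import robot, optics
import cv2
for n in ["side","top","wrist"]:
    im=optics.get_image(n); cv2.imwrite(f"pics/{n}0.png",im[:,:,::-1])
    p=optics.camera_params(n); print(n,p)
print(robot.current_time(),robot.current_position(),robot.current_eef_rot(),robot.tip_extent,robot.current_grip_width())
E
```

```text
pics
side {'fx': 529.6874313383205, 'fy': 529.6874313383205, 'cx': 322.4286711331193, 'cy': 241.14431892857354, 'R': array([[ 9.75964594e-01, -2.17929044e-01, -2.05260508e-04],
       [-1.40321371e-01, -6.27688339e-01, -7.65713564e-01],
       [ 1.66742385e-01,  7.47338130e-01, -6.43181698e-01]]), 't': array([-0.54204886,  0.13461038,  1.1369667 ])}
top {'fx': 436.1278375852355, 'fy': 436.1278375852355, 'cx': 319.3419572596429, 'cy': 240.63954971367247, 'R': array([[ 0.01206301, -0.99985573,  0.01195828],
       [-0.99928041, -0.01248443, -0.03581608],
       [ 0.03596021, -0.01151763, -0.99928685]]), 't': array([0.00757157, 0.55501462, 0.94954599])}
wrist {'fx': 413.2116040692103, 'fy': 413.2116040692103, 'cx': 315.1442710334723, 'cy': 235.67755626737255, 'R': array([[ 2.58328391e-01, -9.66057103e-01, -3.40260457e-04],
       [-9.31293463e-01, -2.49126029e-01,  2.65760622e-01],
       [-2.56824704e-01, -6.83366315e-02, -9.64038991e-01]]), 't': array([-0.650513  , -0.0354817 ,  0.37832585])}
0.15 [ 0.16748235 -0.62763816  0.30310337] [-0.27327191  2.08380923 -2.08076857] 0.0726 0.08548880984899379
```

View pics/side0.png

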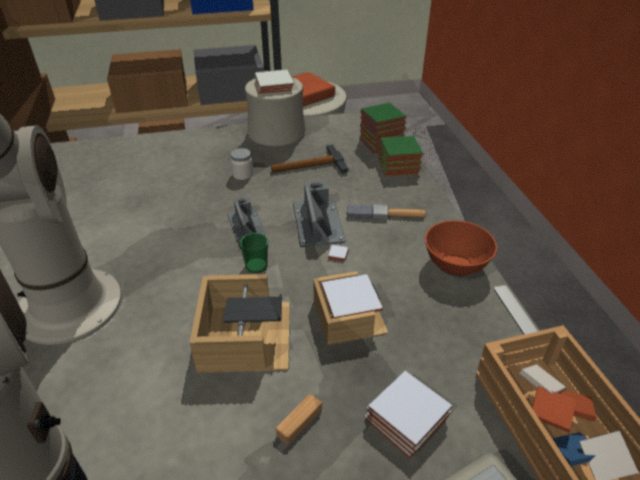

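View pics/top0.png

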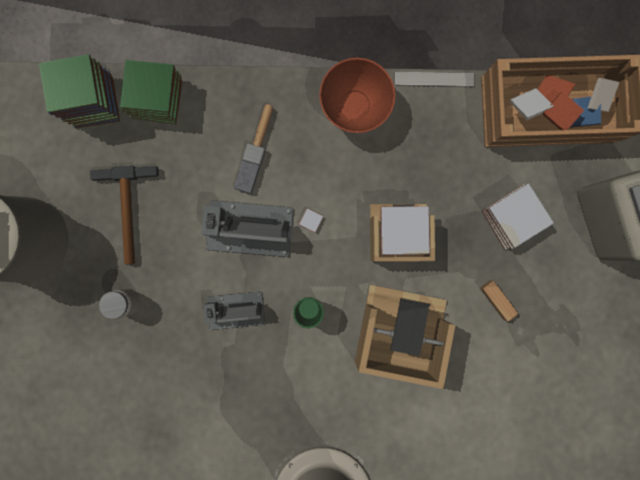

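View pics/wrist0.png

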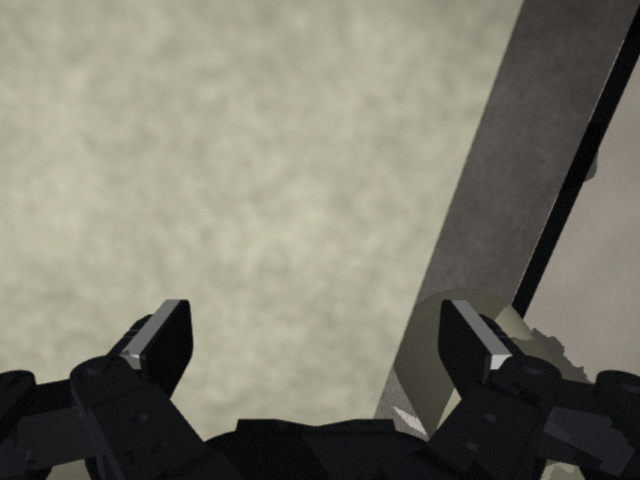

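Side and top views: the white tile sits in the smaller box at top (405,232). The larger box at (405,335) is empty and has a dark rocker. There are two vices, the large one at (248,228) and the small one at (235,310). White distractors are the stack at (520,217), the offcut at (312,220) and the clutter box at (560,100). I choose the box with the tile and the large vice, and check both in close crops.

```bash
cat > h.py <<'E'
import numpy as np, cv2
from scipy.spatial.transform import Rotation as R
def px2w(p,uv,z):
    """pixel -> world point on plane z"""
    d=p["R"].T@np.array([(uv[0]-p["cx"])/p["fx"],(uv[1]-p["cy"])/p["fy"],1.])
    c=-p["R"].T@p["t"]; return c+d*(z-c[2])/d[2]
def w2px(p,X):
    c=p["R"]@np.asarray(X)+p["t"]; return np.array([p["fx"]*c[0]/c[2]+p["cx"],p["fy"]*c[1]/c[2]+p["cy"]])
def crop(im,x0,y0,x1,y1,k,name):
    c=cv2.resize(im[y0:y1,x0:x1],None,fx=k,fy=k,interpolation=cv2.INTER_CUBIC); cv2.imwrite("pics/"+name,c)
E
python3 - <<'E'
from h import *
im=cv2.imread("pics/top0.png")
crop(im,355,190,455,275,7,"rest_top.png")
crop(im,195,190,305,265,7,"vice_top.png")
im=cv2.imread("pics/side0.png")
crop(im,280,170,400,350,4,"side_c.png")
E
```

```text
(no output)
```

View pics/rest_top.png

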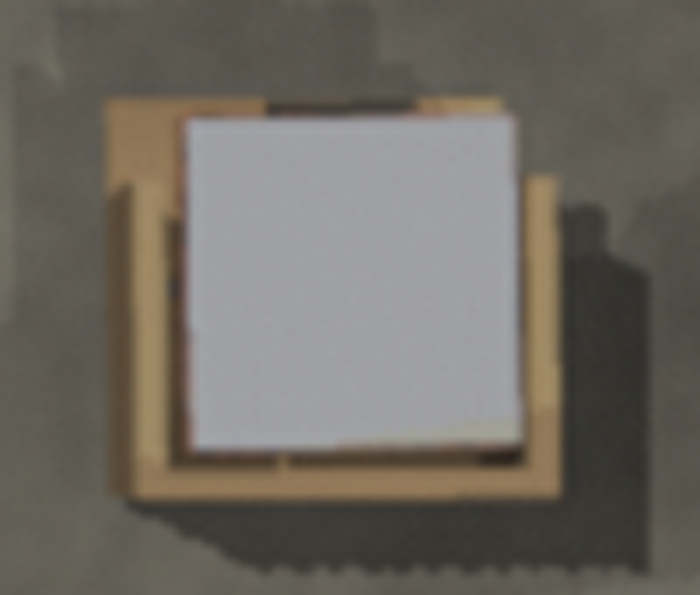

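View pics/vice_top.png

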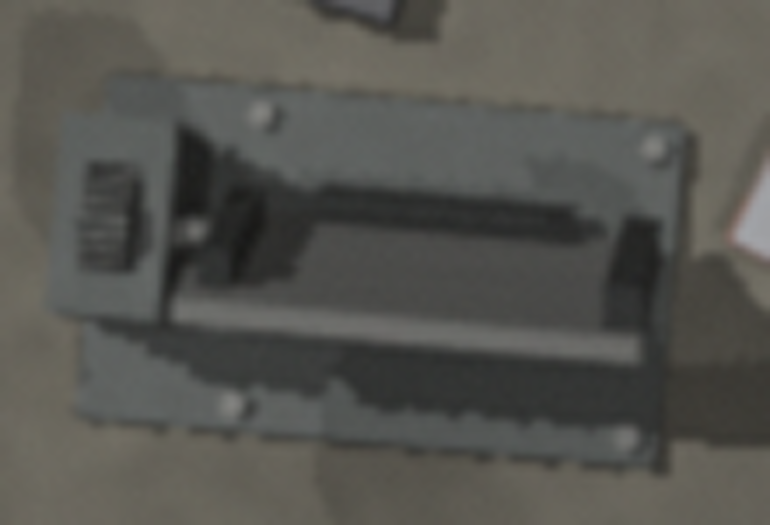

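View pics/side_c.png

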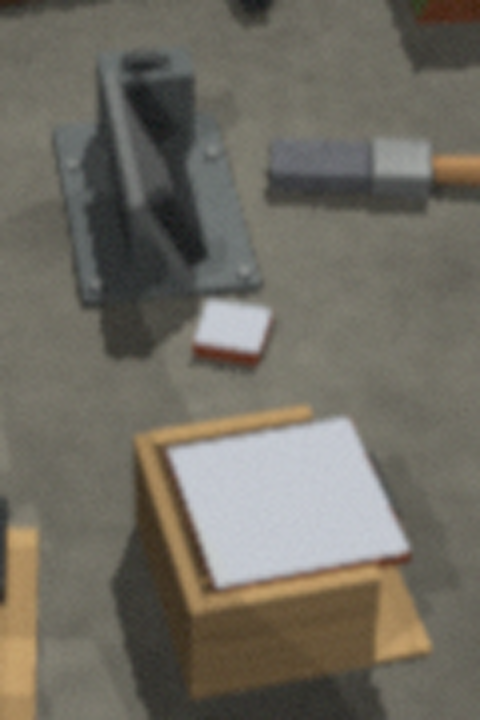

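The tile at top (405,232) spans about 330/7 = 47 px, or roughly 100 mm, inside a box of about 62 px, or 126 mm, with its open end up (+x). The big vice has its wheel housing at top (211,221), its cheek at (285,228), and the bed falling away from the robot. Next I compute coarse poses and look at both with the wrist camera.

```bash
python3 - <<'E'
from h import *
from rig import robot, optics
p=optics.camera_params("top")
f=lambda l,x0,y0,z:np.array([px2w(p,(x0+(u+.5)/7-.5,y0+(v+.5)/7-.5),z) for u,v in l])
t=f([(185,118),(515,115),(523,445),(190,450)],355,190,.067); print(t.round(4), t.mean(0))
print([np.linalg.norm(t[i]-t[i-1]) for i in range(4)])
e=t[0]-t[3]+t[1]-t[2]; print("yaw",np.arctan2(e[1],e[0]))
h=f([(62,112),(180,122),(165,322),(48,308)],195,190,.0612); print(h.round(4),h.mean(0)); 
e=h[0]-h[3]+h[1]-h[2]; print("yaw",np.arctan2(e[1],e[0]))
b=f([(175,320),(640,362)],195,190,.07); print(b); e=b[0]-b[1]; print("yaw from y",np.arctan2(-e[0],e[1]))
# plate corners z~.006
pl=f([(112,70),(690,122),(662,470),(78,420)],195,190,.006);e=pl[0]-pl[3]+pl[1]-pl[2]; print("yaw",np.arctan2(e[1],e[0]));e=pl[0]-pl[1]+pl[3]-pl[2];print("yaw",np.arctan2(-e[0],e[1]))
# current tool axes
Rm=R.from_rotvec(robot.current_eef_rot()).as_matrix(); print(Rm.round(3))
# wrist cam in tool frame
w=optics.camera_params("wrist"); print((w["R"]@Rm).round(3), Rm.T@(-w["R"].T@w["t"]-robot.current_position()))
E
```

```text
[[ 0.6256 -0.1122  0.067 ]
 [ 0.6278 -0.2105  0.067 ]
 [ 0.5297 -0.2132  0.067 ]
 [ 0.5271 -0.1144  0.067 ]] [ 0.57753586 -0.16258266  0.067     ]
[np.float64(0.09852944225911006), np.float64(0.09828920054031162), np.float64(0.0980790409592975), np.float64(0.09881090589196816)]
yaw 0.02467305587937664
[[0.6231 0.2571 0.0612]
 [0.6205 0.2221 0.0612]
 [0.5609 0.2253 0.0612]
 [0.5647 0.26   0.0612]] [0.59230102 0.24114217 0.0612    ]
yaw -0.05181774927662974
[[0.56117325 0.22046569 0.07      ]
 [0.55052701 0.08374656 0.07      ]]
yaw from y -0.07771260042283527
yaw -0.070522284529267
yaw -0.07499823496616756
[[-0.966 -0.     0.258]
 [-0.258  0.001 -0.966]
 [-0.    -1.    -0.001]]
[[-0.    -0.001  1.   ]
 [ 0.964 -0.266  0.   ]
 [ 0.266  0.964  0.001]] [-0.06668436 -0.07082124  0.0009106 ]
```

```bash
cat >> h.py <<'E'
def ori(yaw,tilt,s=1):
    """tool rotvec: fingers tilted `tilt` from straight down towards +x of frame rotated by yaw; s=+1 tool z = +x side"""
    y=np.array([np.sin(tilt),0,-np.cos(tilt)]); z=s*np.array([np.cos(tilt),0,np.sin(tilt)])
    M=np.column_stack([np.cross(y,z),y,z]); return (R.from_euler('z',yaw)*R.from_matrix(M)).as_rotvec()
E
python3 - <<'E'
from h import *
from rig import robot, optics
for s in (1,-1):
  for n,pos,yaw,t in [("view rest",(.577,-.16+.0,.33),.025,0),("press",(.61,-.163,.145),.025,0),("grasp",(.56-.025,-.163,.16),.025,.47),("grasp hi",(.535,-.163,.25),.025,.47),
     ("place",(.5,.14,.18),-.075,.47),("place hi",(.5,.14,.27),-.075,.47),("wheel",(.59,.24,.145),-.075,0),("wheel2",(.61,.24,.145),-.075,0),("viewv",(.577,.15,.33),-.075,0)]:
    q=robot.ik(pos,ori(yaw,t,s)); print(s,n,None if q is None else np.round(q,2))
E
```

```text
1 view rest [ 0.97  0.56 -1.04  1.64  0.5   1.24 -0.15]
1 press [ 0.83  0.81 -0.88  1.7   0.73  0.99 -0.3 ]
1 grasp [ 1.06  0.55 -0.87  2.18  1.09  0.27 -0.63]
1 grasp hi [ 1.19  0.37 -1.    2.13  0.45  0.38 -0.06]
1 place [ 0.13  0.36 -0.65  2.26  1.26  0.46 -1.65]
1 place hi [ 0.53  0.25 -1.08  2.19  0.9   0.6  -1.26]
1 wheel [ 0.2   0.84 -0.92  1.68  0.77  1.02 -1.07]
1 wheel2 [ 0.21  0.88 -0.96  1.63  0.81  1.06 -1.06]
1 viewv [ 0.56  0.7  -1.3   1.65  0.69  1.34 -0.92]
-1 view rest [-0.49  0.51  0.99  1.69 -0.45  1.19 -2.5 ]
-1 press [-0.51  0.97  1.13  1.75 -0.98  1.11 -2.16]
-1 grasp [ 0.13  0.39  0.23  2.21 -1.18  0.26 -1.68]
-1 grasp hi [-0.27  0.25  0.68  2.17 -0.82  0.46 -2.06]
-1 place [ 0.61  0.7  -1.3   2.25  1.51  0.9   1.4 ]
-1 place hi [ 0.68  0.35 -1.28  2.19  1.03  0.7   1.78]
-1 wheel [ 0.36  1.11 -1.31  1.68  1.12  1.29  1.88]
-1 wheel2 [ 0.35  1.13 -1.31  1.63  1.13  1.31  1.91]
-1 viewv [ 0.56  0.7  -1.3   1.65  0.69  1.34  2.22]
```

```bash
python3 - <<'E'
from h import *
from rig import robot, optics
robot.move_to((.577,-.185,.27),ori(.025,0))
np.save("pw_rest.npy",optics.camera_params("wrist"),allow_pickle=True)
cv2.imwrite("pics/wr_rest.png",optics.get_image("wrist")[:,:,::-1])
print(robot.current_time(),robot.current_position())
E
```

```text
2.3667 [ 0.57659651 -0.18678683  0.26982709]
```

View pics/wr_rest.png

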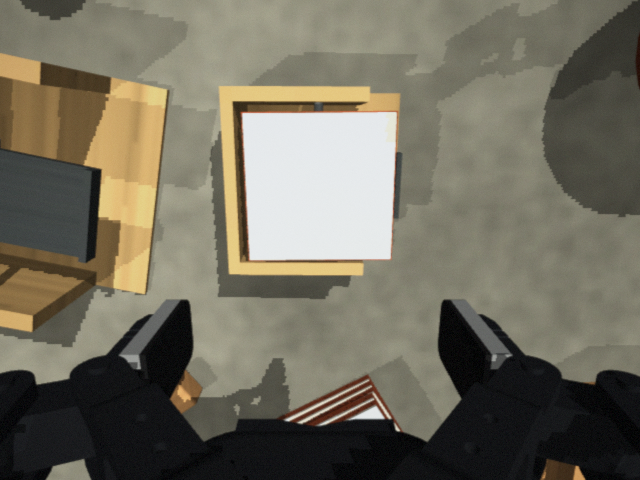

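The wrist view shows the tile corners at about (243,112), (396,111), (391,260) and (247,261). The outer wall corners are (219,87) and (229,275), and the open end is to the right (+x). Now I localise it and move on to view the vice.

```bash
python3 - <<'E'
from h import *
from rig import robot, optics
p=np.load("pw_rest.npy",allow_pickle=True).item()
t=np.array([px2w(p,c,.067) for c in [(243,112),(396,111),(391,260),(247,261)]])
print(t.round(4),t.mean(0)); print([np.linalg.norm(t[i]-t[i-1]).round(4) for i in range(4)])
e=t[1]-t[0]+t[2]-t[3]; print("yaw",np.arctan2(e[1],e[0])); e=t[0]-t[3]+t[1]-t[2];print("yaw",np.arctan2(-e[0],e[1]))
b=np.array([px2w(p,c,.065) for c in [(219,87),(229,275)]]);print("near wall mid",b.mean(0),np.linalg.norm(b[0]-b[1]))
e=b[0]-b[1]; print("yaw",np.arctan2(-e[0],e[1]))
robot.move_to((.577,.12,.27),ori(-.075,0))
np.save("pw_vice.npy",optics.camera_params("wrist"),allow_pickle=True)
cv2.imwrite("pics/wr_vice.png",optics.get_image("wrist")[:,:,::-1])
print(robot.current_time(),robot.current_position())
E
```

```text
[[ 0.5289 -0.1163  0.067 ]
 [ 0.6259 -0.1135  0.067 ]
 [ 0.6298 -0.2131  0.067 ]
 [ 0.5292 -0.2161  0.067 ]] [ 0.57845109 -0.16475564  0.067     ]
[np.float64(0.0998), np.float64(0.097), np.float64(0.0997), np.float64(0.1006)]
yaw 0.029196577801807306
yaw 0.021629700299005482
near wall mid [ 0.51484522 -0.16455849  0.065     ] 0.12612455463723488
yaw 0.016431015923635196
3.5833 [0.57773858 0.11755538 0.26966462]
```

View pics/wr_vice.png

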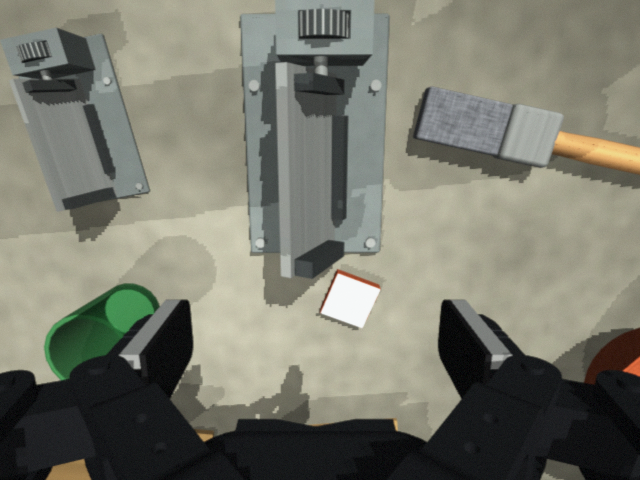

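```bash
python3 - <<'E'
from h import *
im=cv2.imread("pics/wr_vice.png")
crop(im,235,0,395,150,5,"v1.png"); crop(im,235,140,395,290,5,"v2.png")
E
```

```text
(no output)
```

View pics/v1.png

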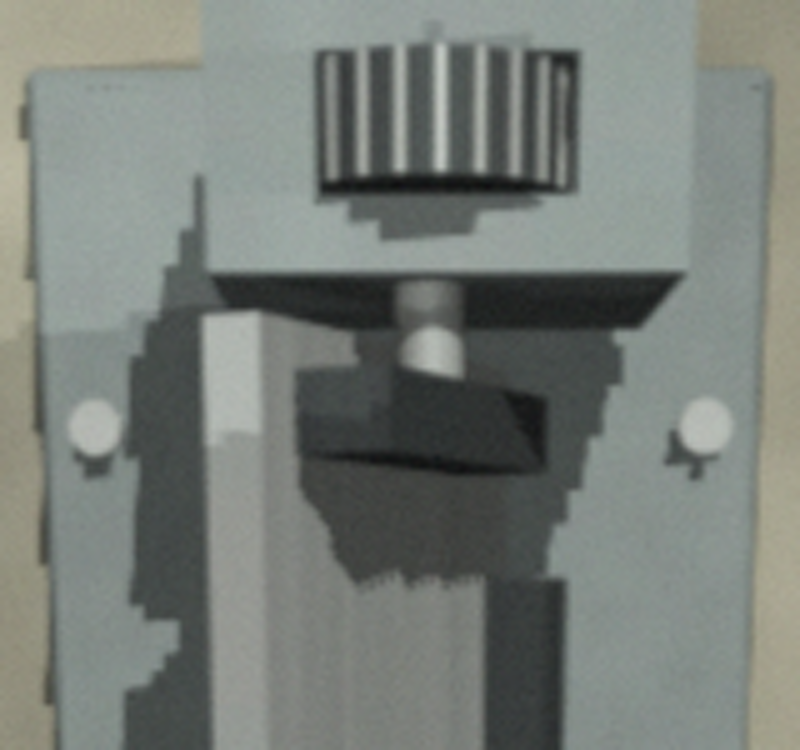

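View pics/v2.png

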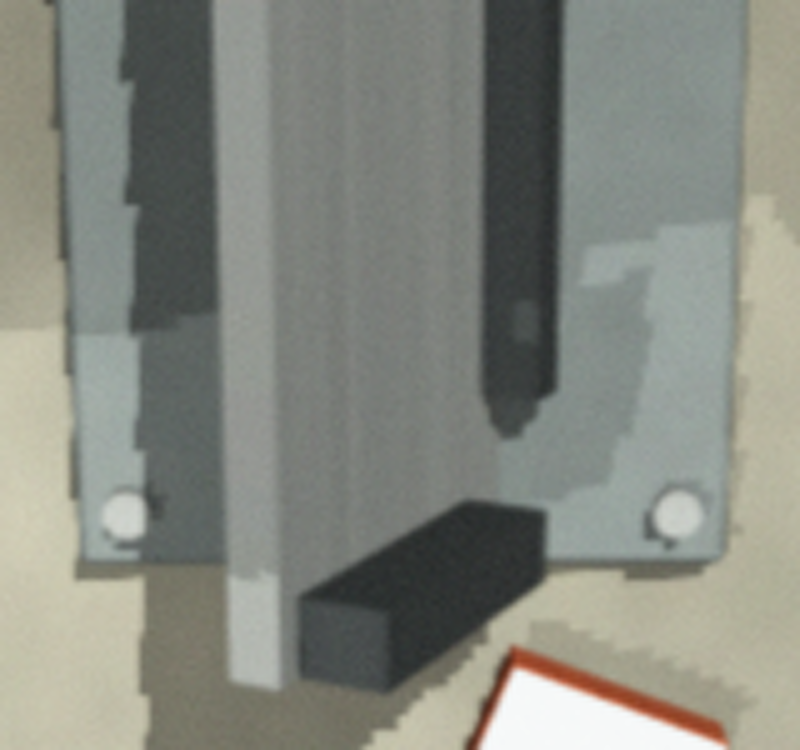

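```bash
cat >> h.py <<'E'
SL=1.1
def bedM(q):
    """q=(x,y,yaw) -> R,t bed in world"""
    return (R.from_euler('z',q[2])*R.from_euler('y',SL)).as_matrix(), np.array([q[0],q[1],.060])
def bed2w(q,b): M,t=bedM(q); return M@np.asarray(b)+t
def hor2w(q,h):  # level frame of the bed, z above bench
    return R.from_euler('z',q[2]).apply(h)+np.array([q[0],q[1],0])
E
python3 - <<'E'
from h import *
from scipy.optimize import least_squares
p=np.load("pw_vice.npy",allow_pickle=True).item()
from rig import optics
pt=optics.camera_params("top")
v1=lambda u,v:(235+(u+.5)/5-.5,(v+.5)/5-.5); v2=lambda u,v:(235+(u+.5)/5-.5,140+(v+.5)/5-.5)
B=[(v2(300,597),(-.010,-.056,0)),(v2(390,608),(-.010,-.056,.014)),(v2(468,500),(.045,-.056,0)),(v2(545,512),(.045,-.056,.014)),
 (v2(484,385),(.05,-.04,0)),(v2(557,390),(.05,-.04,.01)),(v1(567,578),(.05,.04,.01))]
H=[(v1(210,273),(-.016,.076,.0612)),(v1(688,272),(.044,.076,.0612))]
L=[v1(263,400),v2(270,100),v2(283,600)]; L2=[v1(205,400),v2(213,100),v2(229,600)]
o=lambda u,v:(195+(u+.5)/7-.5,190+(v+.5)/7-.5)
T=[(o(62,112),(.044,.110,.0612)),(o(180,122),(.044,.076,.0612)),(o(165,322),(-.016,.076,.0612)),(o(48,308),(-.016,.110,.0612))]
def res(q,full=False):
    r=[]
    for uv,b in B: r+=list(w2px(p,bed2w(q[:3],b))-uv)
    for uv,b in H: r+=list(w2px(p,hor2w(q[:3],b))-uv)
    for l,z in ((L,0),(L2,-.008)):
        a=w2px(p,bed2w(q[:3],(-.015,.05,z))); c=w2px(p,bed2w(q[:3],(-.015,-.05,z))); d=(c-a)/np.linalg.norm(c-a)
        for uv in l: e=np.array(uv)-a; r.append(d[0]*e[1]-d[1]*e[0])
    return np.array(r)
s=least_squares(res,[.58,.148,-.075],loss='soft_l1'); print(s.x); print(res(s.x).round(1))
rt=lambda q:np.concatenate([w2px(pt,hor2w(q,b))-uv for uv,b in T])
s2=least_squares(rt,[.58,.148,-.075]);print("top",s2.x,rt(s2.x).round(1))
np.save("bed.npy",s.x)
q=s.x; print("wheel_top",hor2w(q,(.014,.093,.0682)), w2px(p,hor2w(q,(.014,.093,.0682))))
# jaw face inner edge at x=-8,z=0
from scipy.optimize import brentq
for y in (.05,.053,.056): print(y,w2px(p,bed2w(q,(-.008,y,0))),w2px(p,bed2w(q,(.04,y,.014))), "meas",v1(300,455),v1(547,470))
E
```

```text
[ 0.57032811  0.14902296 -0.08010573]
[-0.1 -0.7 -0.2  0.2  0.1 -0.7  0.7 -0.8 -0.2  1.7 -3.4  2.1 -3.2 -0.2
 -2.  -0.3 -1.6  0.3  1.2  0.9 -0.4  1.6  1.6  0.4]
top [ 0.57266018  0.14916759 -0.06099434] [ 0.4 -0.1 -0.1 -0.3 -0.3 -0.2  0.   0.6]
wheel_top [0.59172508 0.24060446 0.0682    ] [322.99416812  21.52475942]
0.05 [294.33055591  97.29267509] [344.826272   100.23684048] meas (294.6, 90.6) (344.0, 93.6)
0.053 [294.28086355  92.2463127 ] [344.92074853  95.80190351] meas (294.6, 90.6) (344.0, 93.6)
0.056 [294.23086122  87.16847262] [345.01574372  91.34261943] meas (294.6, 90.6) (344.0, 93.6)
```

```bash
python3 - <<'E'
from h import *
from rig import robot, optics
np.save("bed.npy",np.array([.5710,.1490,-.0745])); rest=np.array([.578,-.1645,.023]); np.save("rest.npy",rest)
q=rest; P=lambda h:hor2w(q,h)
robot.grasp(20)
o=ori(.023,0)
robot.move_to(P((.032,0,.170)),o)
print(robot.current_position(),robot.current_force(),robot.current_grip_width(),robot.current_time())
g=robot.servo_line(P((.032,0,.067+.0726-.045)),rate=.05,guard=14)
print(g,robot.current_position(),robot.current_force(),robot.current_time())
cv2.imwrite("pics/press_s.png",optics.get_image("side")[:,:,::-1])
crop(cv2.imread("pics/press_s.png"),260,200,420,350,4,"press_c.png")
E
```

```text
[ 0.6106276  -0.16132862  0.17085435] [-0.10486403  0.34728825  0.02722709] 0.0001610990575901388 5.5083
True [ 0.6135566  -0.16353488  0.103735  ] [ 3.04196052 -0.43778531  0.7053812 ] 6.7333
```

View pics/press_c.png

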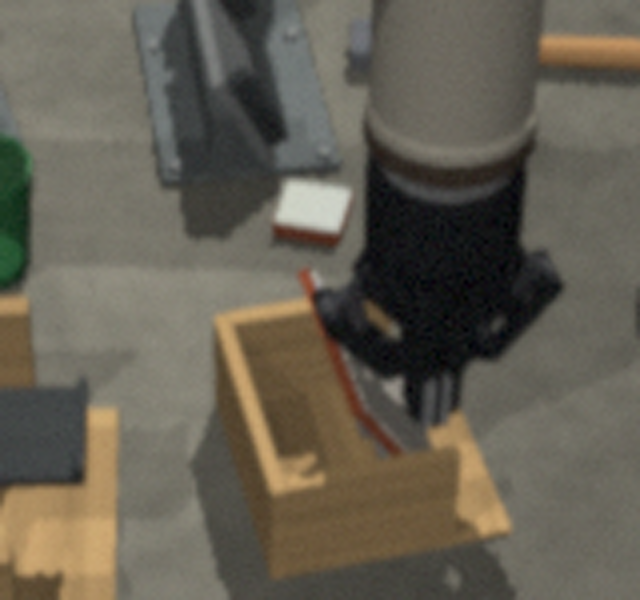

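The tile is tipped steeply. Its raised edge is at crop (310,275), close to the gripper knuckle, so I back off in +x and upwards before looking again.

```bash
python3 - <<'E'
from h import *
from rig import robot, optics
q=np.load("rest.npy"); P=lambda h:hor2w(q,h)
robot.wait(.2)
robot.servo_line(P((.055,0,.125)),rate=.1)
robot.servo_line(P((.075,0,.26)),rate=.25)
cv2.imwrite("pics/tip_s.png",optics.get_image("side")[:,:,::-1])
cv2.imwrite("pics/tip_t.png",optics.get_image("top")[:,:,::-1])
crop(cv2.imread("pics/tip_s.png"),290,230,410,350,5,"tip_c.png")
# view
robot.move_to(P((-.03,-.02,.27)),ori(.023,0))
np.save("pw_tip.npy",optics.camera_params("wrist"),allow_pickle=True)
cv2.imwrite("pics/tip_w.png",optics.get_image("wrist")[:,:,::-1])
print(robot.current_position(),robot.current_time())
E
```

```text
[ 0.54834957 -0.18549604  0.26939469] 8.7833
```

View pics/tip_c.png

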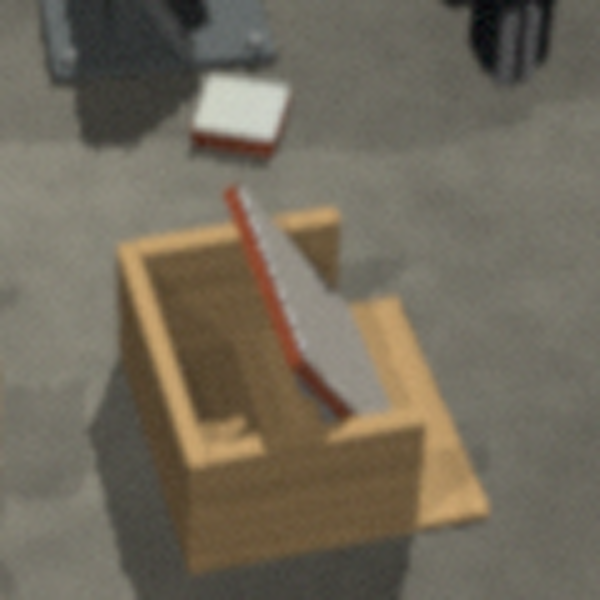

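View pics/tip_w.png

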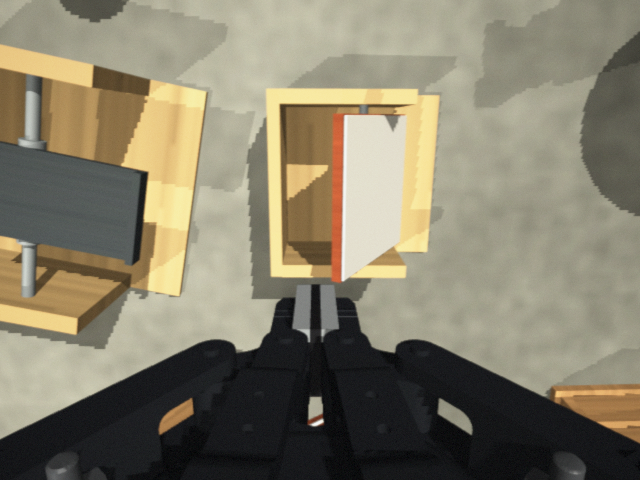

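The tile stays tipped, with its raised edge facing up. In the wrist picture the terracotta end face spans u=333..344 and v=114..282. I compare that with the model.

```bash
python3 - <<'E'
from h import *
from rig import robot
p=np.load("pw_tip.npy",allow_pickle=True).item(); q=np.load("rest.npy")
for n,x,z in (("low",-.0196,.1012),("glaze",-.0124,.1048)):
    for y in (.05,-.05): print(n,y,w2px(p,hor2w(q,(x,y,z))).round(1))
print("box corners",w2px(p,hor2w(q,(-.063,.063,.065))).round(1),w2px(p,hor2w(q,(-.063,-.063,.065))).round(1))
# required angle: width ratio
print(px2w(p,(338.5,198),.103))
# IK for place
qb=np.load("bed.npy"); c=-.050+.018
for h in (.0,.03,.06):
    pos=bed2w(qb,(c-.054-h,0,.004)); print(pos,robot.ik(pos,ori(qb[2],np.pi/2-1.1)))
for a in (-.018+.054,):
    d=np.array([np.cos(1.1),0,-np.sin(1.1)]); e=np.array([-.016,0,.103])
    for back in (0,.06): pos=hor2w(q,e+d*(.018-.054-back)); print(pos,robot.ik(pos,ori(q[2],np.pi/2-1.1)))
E
```

```text
low 0.05 [336.9 112.6]
low -0.05 [334.7 281.3]
glaze 0.05 [350.4 112.5]
glaze -0.05 [346.8 283.5]
box corners [265.4  92.3] [271.2 279.4]
[ 0.55983416 -0.16244728  0.103     ]
[0.53565388 0.15163817 0.13845822] [-0.50146181  0.4285691   0.07214747  2.21504476  1.17276272  0.21288648
 -1.63968582]
[0.52208374 0.15265102 0.16519444] [-0.29115613  0.36193159 -0.18665543  2.22664453  1.14115255  0.32634761
 -1.583867  ]
[0.50851361 0.15366387 0.19193066] [-0.05953381  0.31591581 -0.46326459  2.23345578  1.10200335  0.42630644
 -1.53049543]
[ 0.54567909 -0.16524351  0.13508346] [ 1.05256782  0.62937754 -0.87701282  2.1641491   1.32537808  0.29507996
 -0.8342389 ]
[ 0.51847052 -0.16586942  0.18855591] [ 1.11980038  0.45520947 -0.9007177   2.20026782  0.78187387  0.26322029
 -0.34589126]
```

```bash
python3 - <<'E'
from h import *
im=cv2.imread("pics/tip_w.png")
crop(im,255,80,445,290,4,"tip_w1.png")
E
```

```text
(no output)
```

View pics/tip_w1.png

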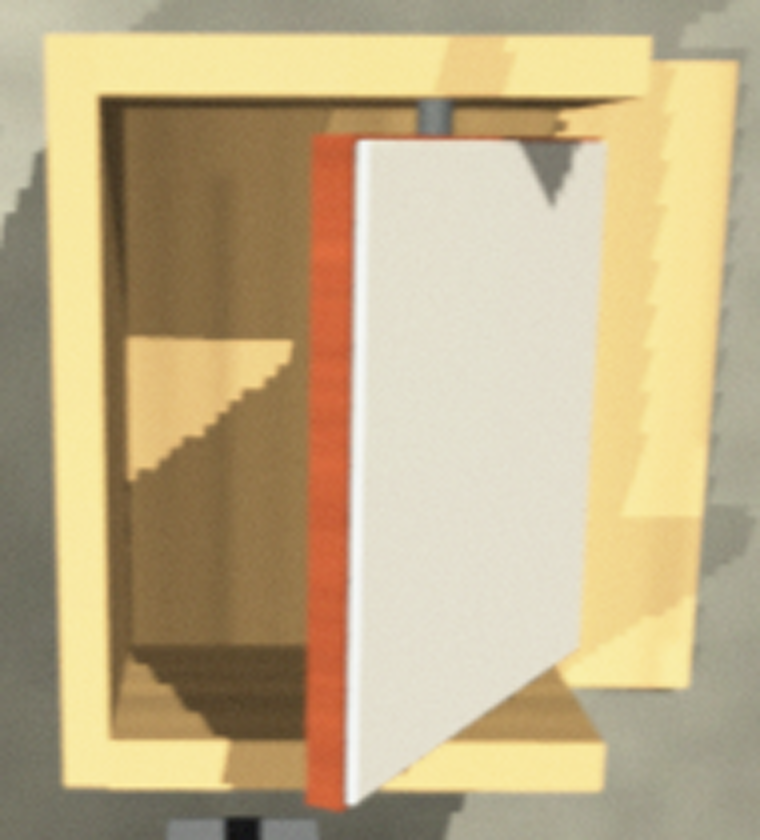

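```bash
python3 - <<'E'
from h import *
from scipy.optimize import least_squares
p=np.load("pw_tip.npy",allow_pickle=True).item(); q=np.load("rest.npy")
f=lambda u,v:(255+(u+.5)/4-.5,80+(v+.5)/4-.5)
# tile coords: x along (down +), y, z normal from tile bottom
O=[(f(313,133),(-.05,.05,0)),(f(359,138),(-.05,.05,.008)),(f(306,803),(-.05,-.05,0)),(f(350,806),(-.05,-.05,.008)),(f(606,143),(.05,.05,.008)),(f(580,648),(.05,-.05,.008))]
W=[(f(45,35),(-.063,.063,.065)),(f(63,787),(-.063,-.063,.065)),(f(652,38),(.040,.063,.065)),(f(605,789),(.040,-.063,.065))]
def tile(v,b):
    a,s,yo=v[:3]; d=np.array([np.cos(a),0,-np.sin(a)]); n=np.array([np.sin(a),0,np.cos(a)])
    return np.array([0,yo,.055])+d*(b[0]+s)+n*(b[2]+.004)+np.array([0,b[1],0])
def res(v):
    qq=v[3:6]
    r=[w2px(p,hor2w(qq,tile(v,b)))-uv for uv,b in O]
    r+=[w2px(p,hor2w(qq,b))-uv for uv,b in W[:2]]
    r.append((qq-q)*[300,300,100])
    return np.concatenate(r)
s=least_squares(res,[1.05,.001,0,*q]); print(s.x.round(4),res(s.x).round(1))
np.save("tip.npy",s.x)
E
```

```text
[ 1.0237  0.0022 -0.0025  0.5776 -0.1622  0.0229] [-0.3  0.3  0.9 -1.1 -0.2 -0.7  0.1  1.1  0.6 -0.3 -0.1  1.2 -1.2  0.1
  0.2  0.1 -0.1  0.7 -0. ]
```

The interface has no partial opening, so I recomputed for fully open fingers. With tool tilt 0.50 and about 16 mm overlap, the lower finger clears the near wall by about 6 mm. I approach with a force guard and look before closing.

```bash
python3 - <<'E'
from h import *
from rig import robot, optics
v=np.load("tip.npy"); q=v[3:6]; a=v[0]
d=np.array([np.cos(a),0,-np.sin(a)]); n=np.array([np.sin(a),0,np.cos(a)])
E=np.array([0,v[2],.055])+d*(v[1]-.05)+n*.008; print("edge",E,hor2w(q,E))
t=.50; d=np.array([np.sin(t),0,-np.cos(t)]); n=np.array([np.cos(t),0,np.sin(t)])
tcp=lambda ov,off=.0015: hor2w(q,E+d*(ov-.0726)+n*off)
o=ori(q[2],t)
for ov in (-.05,.0,.016): print(ov,tcp(ov),robot.ik(tcp(ov),o))
robot.let_go()
robot.move_to(tcp(-.05),o)
print(robot.current_position(),robot.current_joints().round(2),robot.current_force())
g=robot.servo_line(tcp(.016),rate=.06,guard=6)
print(g,robot.current_position(),robot.current_force(),robot.current_time())
for c in ("side","wrist"): cv2.imwrite(f"pics/g_{c}.png",optics.get_image(c)[:,:,::-1])
crop(cv2.imread("pics/g_side.png"),260,170,420,350,4,"g_sc.png")
E
```

```text
edge [-0.01805076 -0.00249342  0.10001729] [ 0.55958173 -0.16514523  0.10001729]
-0.05 [ 0.50213562 -0.16646232  0.20832805] [ 1.24529857  0.4130698  -1.00524078  2.23663365  0.71222725  0.25152965
 -0.26882223]
0.0 [ 0.5261006  -0.16591287  0.16444892] [ 1.24827194  0.64283033 -1.09014569  2.20898358  1.3546596   0.37208747
 -0.82646545]
0.016 [ 0.5337694  -0.16573704  0.1504076 ] [ 1.08168126  0.57325279 -0.87910447  2.20144425  1.32075188  0.24270009
 -0.83819942]
[ 0.50308456 -0.16705239  0.20912871] [ 1.25  0.41 -1.01  2.23  0.71  0.25 -0.27] [-0.07234584  0.23714917  0.1625906 ]
False [ 0.53398316 -0.16564589  0.15049921] [ 0.18659351  0.20096452 -0.12503738] 11.6583
```

View pics/g_sc.png

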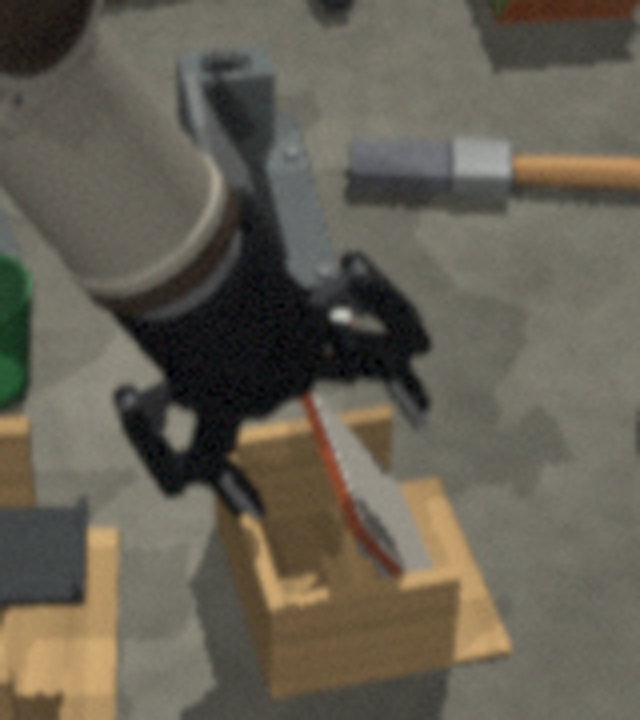

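View pics/g_wrist.png

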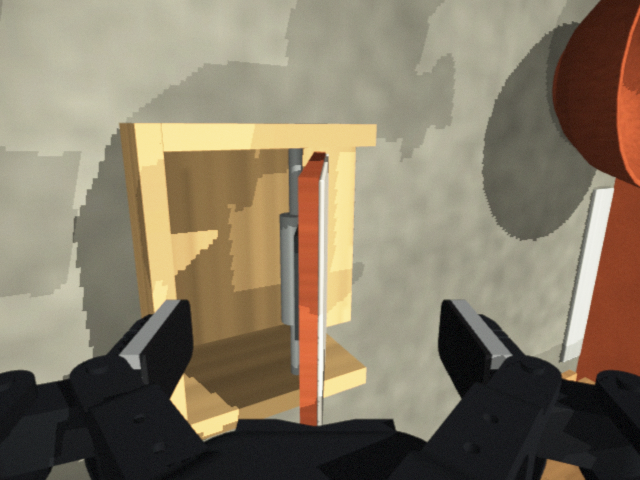

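The tile edge sits centred between the pads at u≈313 and clears the wall. I close and lift along the tile's plane.

```bash
python3 - <<'E'
from h import *
from rig import robot, optics
v=np.load("tip.npy"); q=v[3:6]
t=.50; d=R.from_euler('z',q[2]).apply([np.sin(t),0,-np.cos(t)])
robot.grasp(45)
print(robot.current_grip_width(),robot.current_position(),robot.current_force(),robot.current_time())
p0=robot.current_position()
robot.servo_line(p0-d*.07,rate=.1)
print(robot.current_grip_width(),robot.current_position(),robot.current_force(),robot.current_time())
p1=robot.current_position()
robot.servo_line(np.array([p1[0],p1[1],p1[2]+.05]),rate=.15)
np.save("pw_l.npy",optics.camera_params("wrist"),allow_pickle=True)
for c in ("side","wrist","top"): cv2.imwrite(f"pics/l_{c}.png",optics.get_image(c)[:,:,::-1])
print(robot.current_position(),robot.current_eef_rot())
E
```

```text
0.00641582107933397 [ 0.53410268 -0.16572423  0.15058733] [ 2.27885201  0.09330309 -0.14753637] 12.45
0.0064815909325614575 [ 0.50017097 -0.16674754  0.21155785] [ 0.11040499 -0.01966488 -2.02002579] 13.3
[ 0.4993616  -0.16652137  0.26020396] [-0.84205819  0.82337495 -1.38392839]
```

View pics/l_side.png

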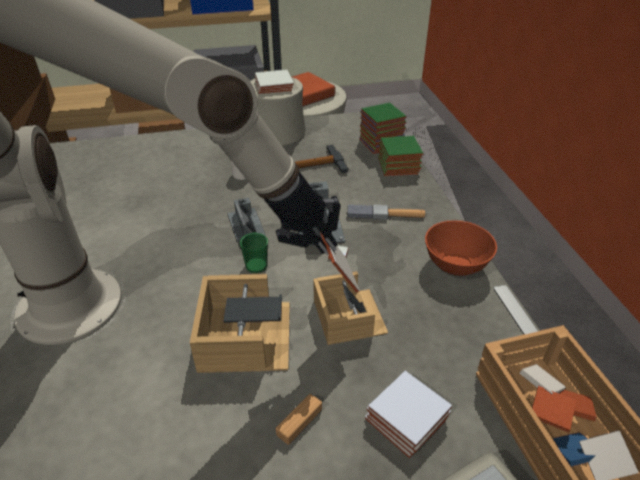

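View pics/l_wrist.png

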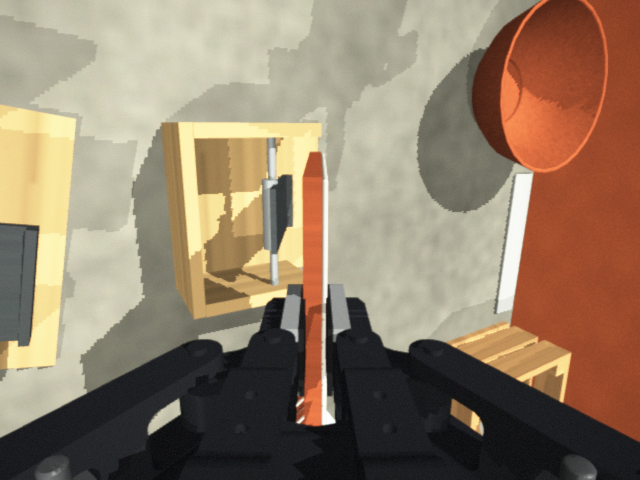

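```bash
python3 - <<'E'
from h import *
im=cv2.imread("pics/l_wrist.png")
crop(im,255,140,375,290,5,"lw1.png");crop(im,255,290,375,440,5,"lw2.png")
im=cv2.imread("pics/l_side.png")
crop(im,270,170,390,320,5,"ls1.png")
E
```

```text
(no output)
```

View pics/lw1.png

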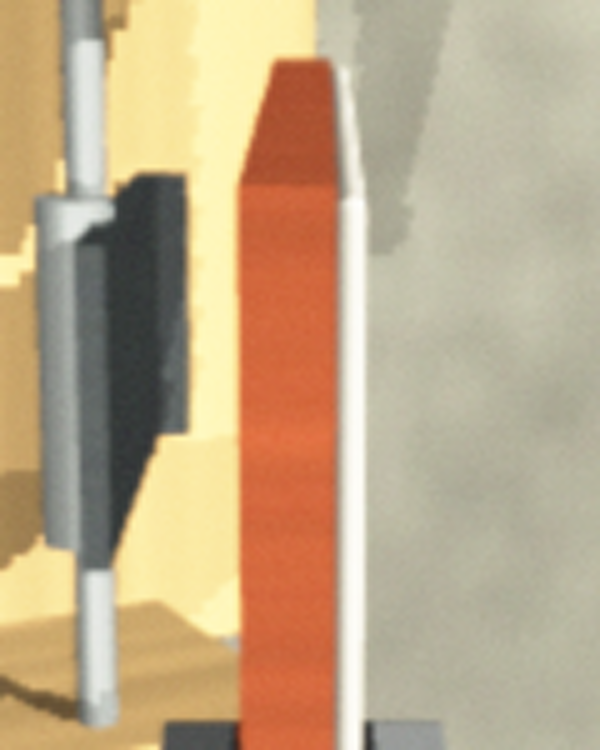

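View pics/lw2.png

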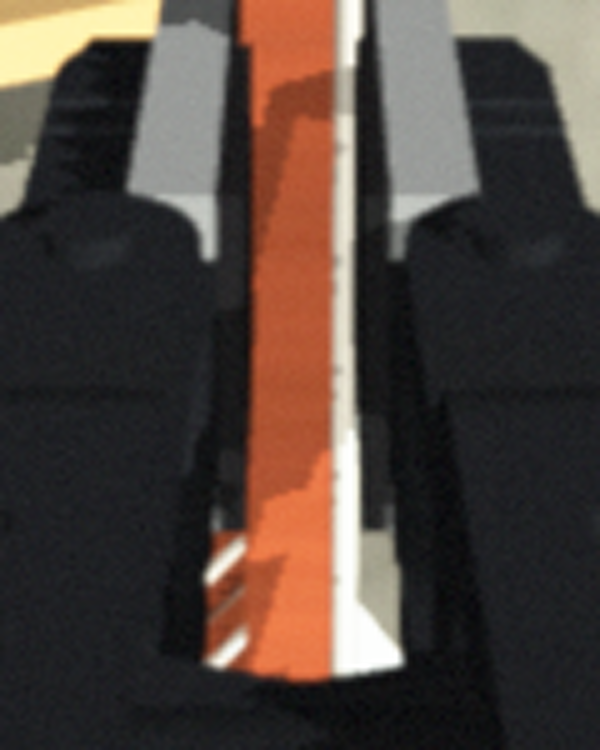

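View pics/ls1.png

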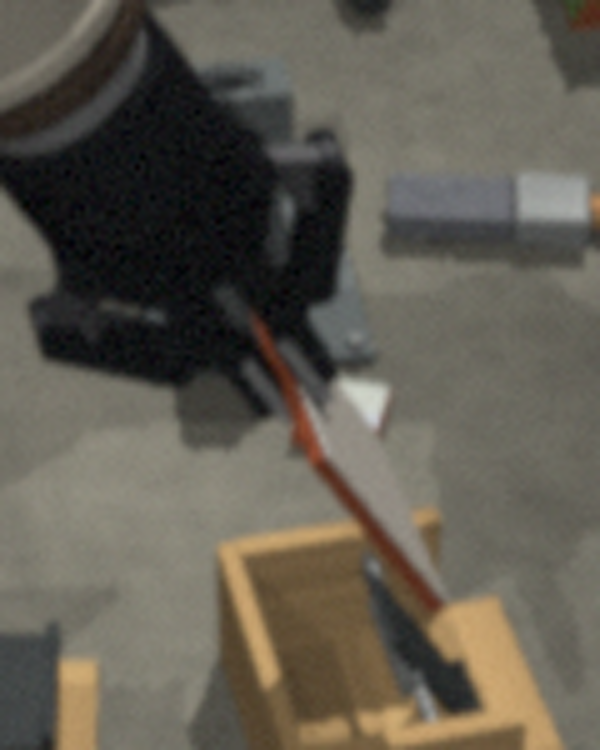

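```bash
python3 - <<'E'
from h import *
from scipy.optimize import least_squares
from rig import robot
p=np.load("pw_l.npy",allow_pickle=True).item()
Rt=R.from_rotvec(robot.current_eef_rot()).as_matrix(); tp=robot.current_position()
f1=lambda u,v:(255+(u+.5)/5-.5,140+(v+.5)/5-.5); f2=lambda u,v:(255+(u+.5)/5-.5,290+(v+.5)/5-.5)
C=[(f1(240,185),(-.05,-.05,-.004)),(f1(366,195),(-.05,-.05,.004)),(f1(275,60),(-.05,.05,-.004)),(f1(347,66),(-.05,.05,.004))]
Ls=[(f2(248,450),-.004),(f1(240,600),-.004),(f2(357,400),.004),(f1(366,600),.004)]
def X(v,b): return Rt@(R.from_rotvec(v[3:6]).apply(b)+v[:3])+tp
def res(v):
    r=[w2px(p,X(v,b))-uv for uv,b in C]
    l=[]
    for uv,z in Ls:
        a=w2px(p,X(v,(-.05,-.05,z)));c=w2px(p,X(v,(.03,-.05,z)));d=(c-a)/np.linalg.norm(c-a);e=np.array(uv)-a;l.append(d[0]*e[1]-d[1]*e[0])
    return np.concatenate(r+[l])
def full(v): return np.concatenate([res(v),[v[5]*30, (v[0]+.002)*100]])
s=least_squares(full,[0,.107,0,0,0,0]); print(s.x.round(4),res(s.x).round(1))
print("overlap",.0726-(s.x[1]-.05))
np.save("held.npy",s.x)
E
```

```text
[0.0008 0.1083 0.0014 0.0101 0.001  0.0066] [-0.1  1.   0.3 -1.  -0.1  0.6  0.2 -0.6 -0.3  0.4  0.2 -0.5]
overlap 0.014307114724504189
```

The tile is held square in the tool (angles about 0.01 rad) with 14 mm overlap. I carry it to above the bed and view it.

```bash
cat >> h.py <<'E'
def tile_tcp(c,tilt,qb,held):
    """TCP pose for tile centre c in bed frame"""
    o=ori(qb[2],tilt); return bed2w(qb,c)-R.from_rotvec(o).apply(held[:3]), o
E
python3 - <<'E'
from h import *
from rig import robot, optics
qb=np.load("bed.npy"); held=np.load("held.npy"); T=.465
for c in [(-.08,-.001,.035),(-.006,-.001,.012),(0,-.001,.004),(.004,-.001,.002)]:
    pos,o=tile_tcp(c,T,qb,held); print(c,pos,robot.ik(pos,o))
p=robot.current_position(); robot.servo_line(p+[0,0,.03],rate=.2)
pos,o=tile_tcp((-.08,-.001,.035),T,qb,held)
robot.move_to(pos,o)
print(robot.current_position(),robot.current_joints().round(2),robot.current_time(),robot.current_grip_width())
for c in (-.02,.004): 
    pos,o=tile_tcp((c,-.001,.002),T,qb,held); print(c,pos,robot.ik(pos,o))
np.save("pw_h.npy",optics.camera_params("wrist"),allow_pickle=True)
for c in ("side","wrist"): cv2.imwrite(f"pics/h_{c}.png",optics.get_image(c)[:,:,::-1])
E
```

```text
(-0.08, -0.001, 0.035) [0.51623064 0.1529111  0.24333879] [ 0.59915897  0.48754755 -1.26009596  2.1652017   1.20236065  0.78058001
 -1.50215101]
(-0.006, -0.001, 0.012) [0.52926273 0.15193841 0.16695674] [-0.01299535  0.40459025 -0.49659717  2.19955599  1.23456839  0.43490049
 -1.62346519]
(0, -0.001, 0.004) [0.52486688 0.1522665  0.15798073] [-0.06790621  0.40906739 -0.43838433  2.2134962   1.27227073  0.41048843
 -1.67506763]
(0.004, -0.001, 0.002) [0.52489876 0.15226412 0.1535087 ] [-0.1120272   0.41134674 -0.38759342  2.21637475  1.28161723  0.39036228
 -1.69167953]
[0.51617932 0.15173152 0.24269801] [ 0.48  0.38 -1.08  2.17  1.09  0.66 -1.43] 15.5 0.006503232712869476
-0.02 [0.51404265 0.1530744  0.17489768] [ 0.31545404  0.48528338 -0.90840612  2.2174408   1.36072901  0.61801728
 -1.69975499]
0.004 [0.52489876 0.15226412 0.1535087 ] [ 0.26981267  0.53390499 -0.84730798  2.20514124  1.44149055  0.60882149
 -1.76026731]
```

View pics/h_side.png

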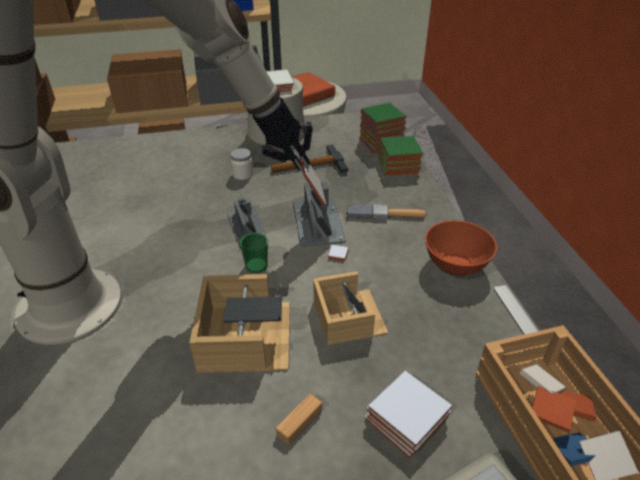

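View pics/h_wrist.png

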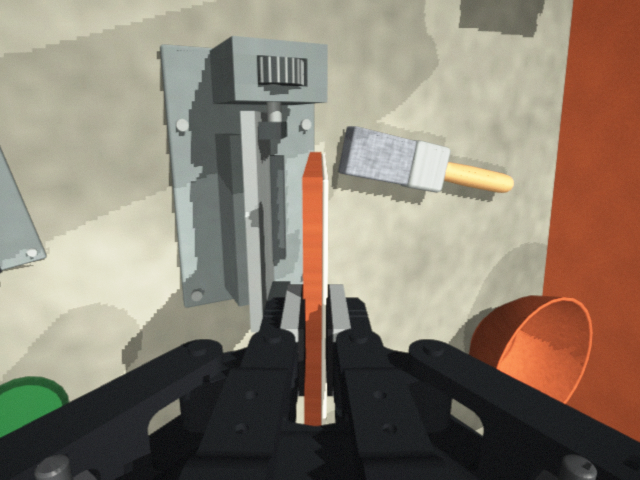

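```bash
python3 - <<'E'
from h import *
im=cv2.imread("pics/h_wrist.png")
p=np.load("pw_h.npy",allow_pickle=True).item(); q=np.load("bed.npy")
big=cv2.resize(im[20:330,150:350],None,fx=2.9*.8,fy=2.9*.8,interpolation=cv2.INTER_CUBIC); k=2.32
def dr(a,b,col):
    a,b=[tuple(int(x) for x in ((w-np.array([150,20])+.5)*k)) for w in (a,b)]; cv2.line(big,a,b,col,1)
bl=lambda a,b,c:dr(w2px(p,bed2w(q,a)),w2px(p,bed2w(q,b)),c)
bl((-.015,.07,0),(-.015,-.06,0),(0,0,255)); bl((-.015,.07,-.008),(-.015,-.06,-.008),(0,255,0))
bl((.05,.04,0),(.05,-.04,0),(255,0,0))
H=[hor2w(q,(x,y,.0612)) for x,y in ((-.016,.076),(.044,.076),(.044,.110),(-.016,.110))]
for i in range(4): dr(w2px(p,H[i]),w2px(p,H[i-1]),(255,0,255))
cv2.imwrite("pics/ovl.png",big)
E
```

```text
(no output)
```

View pics/ovl.png

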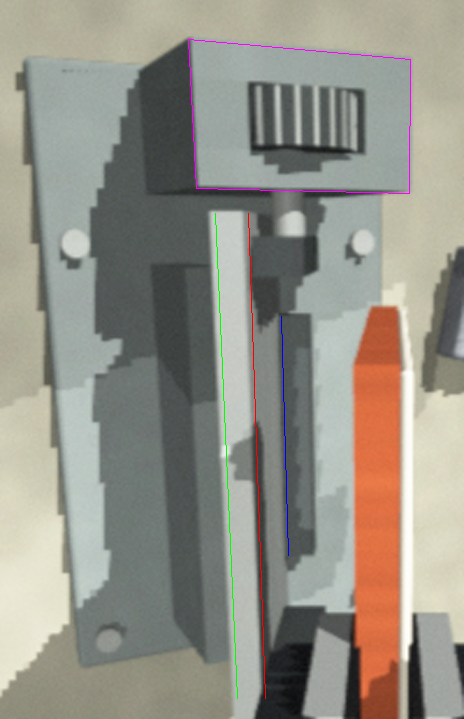

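The overlay agrees to about 1 mm; I nudge the yaw to -0.08. Next is the guarded descent onto the bed, then the slide to the toe.

```bash
python3 - <<'E'
from h import *
from rig import robot, optics
qb=np.array([.5705,.149,-.080]); np.save("bed.npy",qb); held=np.load("held.npy"); T=.465
def go(c,rate,guard=None):
    pos,o=tile_tcp(c,T,qb,held); g=robot.servo_line(pos,rate=rate,rotation=o,guard=guard)
    # present tile centre in bed frame
    M,t=bedM(qb); cc=M.T@(robot.current_position()+R.from_rotvec(robot.current_eef_rot()).apply(held[:3])-t)
    print(c,g,cc.round(4),robot.current_force().round(2),round(robot.current_time(),2),robot.current_grip_width())
    return g,cc
go((-.03,-.001,.024),.1,8)
go((-.008,-.001,.013),.05,5)
g,cc=go((-.008,-.001,-.003),.03,4)
np.save("pw_d.npy",optics.camera_params("wrist"),allow_pickle=True)
for c in ("side","wrist"): cv2.imwrite(f"pics/d_{c}.png",optics.get_image(c)[:,:,::-1])
crop(cv2.imread("pics/d_side.png"),260,130,380,260,5,"d_sc.png")
E
```

```text
(-0.03, -0.001, 0.024) False [-0.0301 -0.0012  0.0242] [-1.43 -0.13 -2.  ] 16.26 0.007088153859200642
(-0.008, -0.001, 0.013) False [-0.0082 -0.0008  0.0132] [ 0.13  0.73 -2.53] 16.9 0.006593153444442266
(-0.008, -0.001, -0.003) True [-0.0082 -0.0009  0.0041] [ 2.59 -0.68  1.01] 17.31 0.0067512793645943744
```

View pics/d_wrist.png

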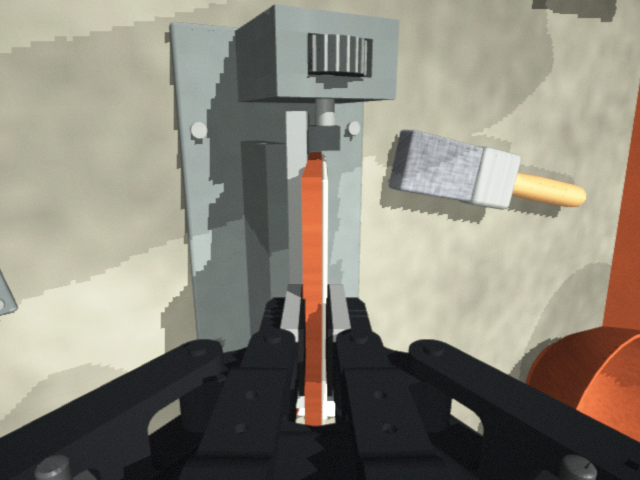

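View pics/d_sc.png

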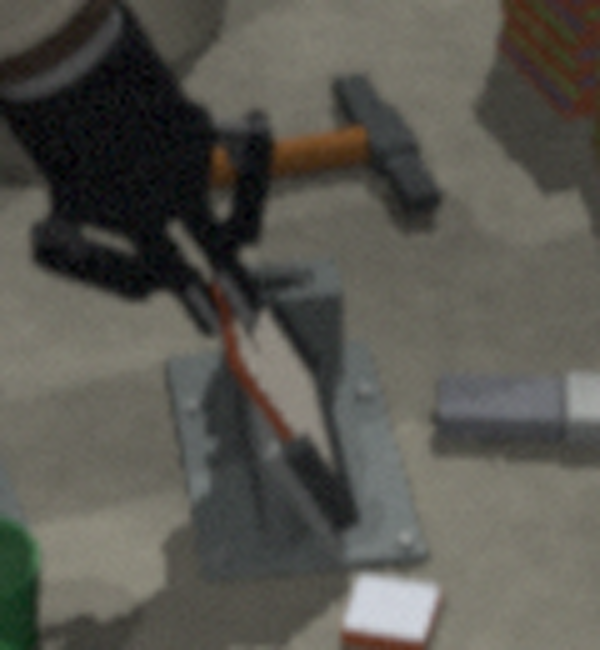

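Contact came at z = 4.1 mm, as predicted for a tile flat on the bed, and the tile lies between jaw and cheek. Now I slide down to the toe.

```bash
cat > s.py <<'E'
from h import *
from rig import robot, optics
qb=np.load("bed.npy"); held=np.load("held.npy"); T=.465
def cen():
    M,t=bedM(qb); return M.T@(robot.current_position()+R.from_rotvec(robot.current_eef_rot()).apply(held[:3])-t)
def go(c,rate,guard=None):
    pos,o=tile_tcp(c,T,qb,held); g=robot.servo_line(pos,rate=rate,rotation=o,guard=guard)
    print(c,g,cen().round(4),robot.current_force().round(2),round(robot.current_time(),2),robot.current_grip_width()); return g
E
python3 - <<'E'
from s import *
go((.006,-.001,.0035),.03,6)
robot.wait(.2); print(cen(),robot.current_force())
for c in ("side","wrist"): cv2.imwrite(f"pics/e_{c}.png",optics.get_image(c)[:,:,::-1])
crop(cv2.imread("pics/e_side.png"),260,130,380,260,5,"e_sc.png")
E
```

```text
(0.006, -0.001, 0.0035) True [ 0.0021 -0.001   0.0048] [-1.08 -0.18  4.74] 17.79 0.006833363543032675
[ 0.00201006 -0.00097507  0.00479029] [-0.40889502  0.92575451  3.3081829 ]
```

View pics/e_sc.png

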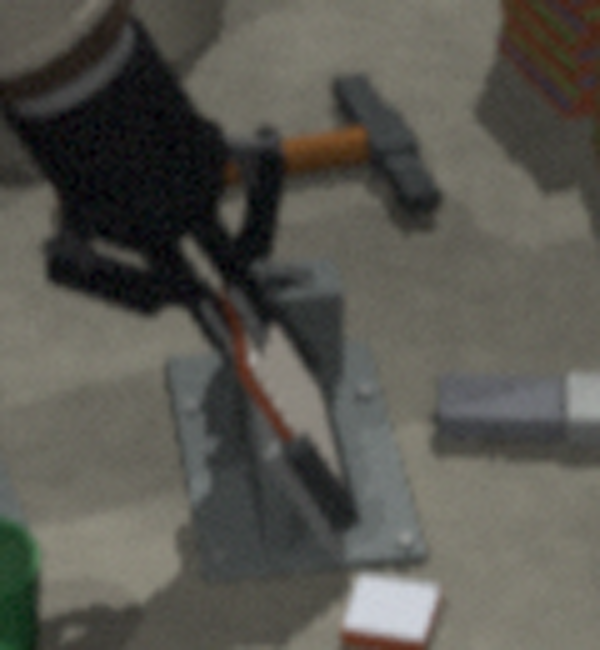

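The tile has met the toe stop at x≈2 mm by my estimate, with a 4.7 N upward reaction. I release, back off along the slope and check.

```bash
python3 - <<'E'
from s import *
robot.let_go(); print(robot.current_force(),robot.current_time(),robot.current_grip_width())
p=robot.current_position(); d=bedM(qb)[0][:,0]
robot.servo_line(p-d*.075,rate=.12)
p=robot.current_position()
robot.servo_line(p+[0,0,.04],rate=.2)
robot.wait(.1)
np.save("pw_r.npy",optics.camera_params("wrist"),allow_pickle=True)
for c in ("side","wrist","top"): cv2.imwrite(f"pics/r_{c}.png",optics.get_image(c)[:,:,::-1])
print(robot.current_time(),robot.current_position())
crop(cv2.imread("pics/r_side.png"),260,130,380,260,5,"r_sc.png")
E
```

```text
[-0.24005995  0.62071848 -0.58840091] 18.8333 0.0852465270105081
20.2083 [0.4919498  0.15450903 0.26269307]
```

View pics/r_sc.png

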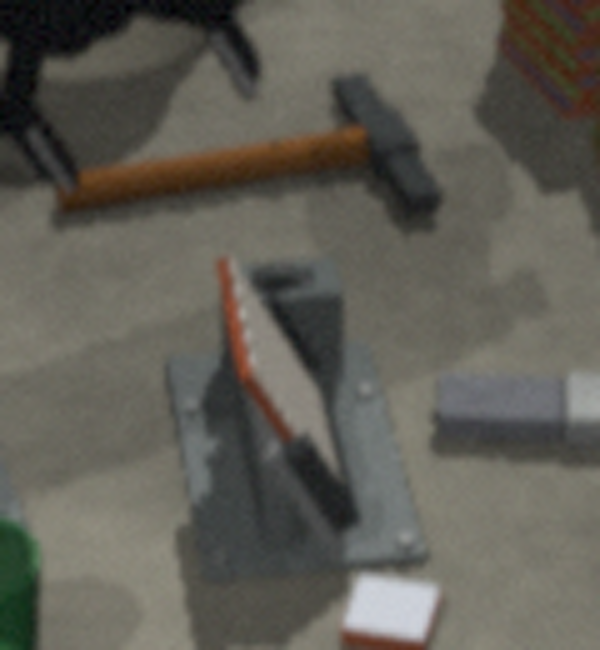

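View pics/r_wrist.png

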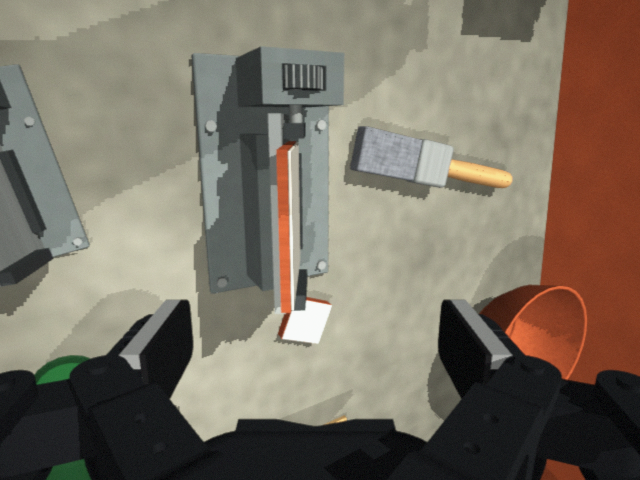

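The tile lies flat on the bed in the wrist and side views, glaze up with its lower end at the toe. Next, the thumbwheel with shut fingers.

```bash
cat > w.py <<'E'
from s import *
o=ori(qb[2],0)
W=lambda dx,z: hor2w(qb,(.014+dx,.093,z))
def stroke(x0=-.009,x1=.010,target=6.5,n=4):
    robot.servo_line(W(x0,.0682+.0726+.008),rate=.15,rotation=o)
    f0=robot.current_force()
    g=robot.servo_line(W(x0,.0682+.0726-.006),rate=.025,guard=4)
    z=robot.current_position()[2]; f=robot.current_force()-f0
    print("contact",g,"tip z",round(z-.0726,4),f.round(2))
    if not g: return
    zc=z
    for i in range(6):
        if (robot.current_force()-f0)[2]>target-1.2: break
        zc-=.0006; robot.servo_line(W(x0,zc),rate=.02)
    print("pressed z",round(zc-.0726,4),(robot.current_force()-f0).round(2))
    for k in range(1,n+1):
        robot.servo_line(W(x0+(x1-x0)*k/n,zc),rate=.04)
        f=robot.current_force()-f0; print(k,f.round(2),robot.current_position()[2].round(4)-.0726)
        if f[2]>11: zc+=.0008
        elif f[2]<5: zc-=.0006
    robot.servo_line(W(x1,zc+.012),rate=.15)
    print("t",robot.current_time())
def pics(n):
    np.save(f"pw_{n}.npy",optics.camera_params("wrist"),allow_pickle=True)
    for c in ("side","wrist","top"): cv2.imwrite(f"pics/{n}_{c}.png",optics.get_image(c)[:,:,::-1])
E
python3 - <<'E'
from w import *
robot.grasp(20)
robot.move_to(W(-.009,.0682+.0726+.06),o)
print(robot.current_position(),W(-.009,.0682+.0726+.06),robot.current_time())
stroke()
pics("k1")
crop(cv2.imread("pics/k1_wrist.png"),200,0,400,300,2.6,"k1_c.png")
E
```

```text
[0.58198782 0.24180838 0.20034239] [0.58291608 0.24130299 0.2008    ] 21.6583
contact True tip z 0.0681 [-1.37 -0.3   5.66]
pressed z 0.0681 [-1.37 -0.3   5.66]
1 [ 0.66 -0.3   2.75] 0.06839999999999999
2 [ 0.42 -0.78  5.14] 0.06820000000000001
3 [-0.36 -0.36  4.64] 0.06820000000000001
4 [0.94 0.64 3.55] 0.06720000000000001
t 23.9
```

View pics/k1_wrist.png

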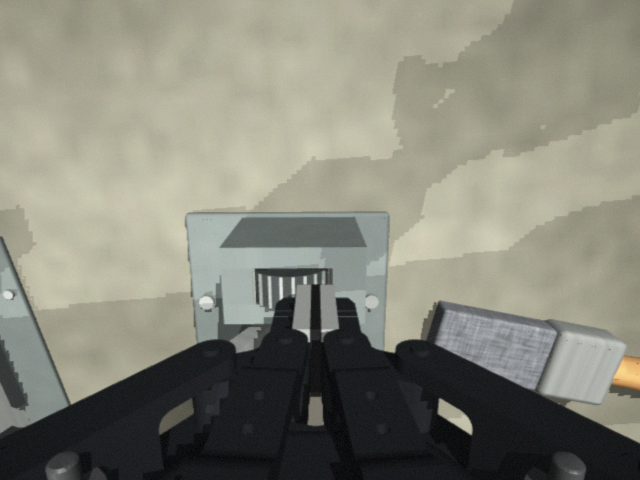

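View pics/k1_side.png

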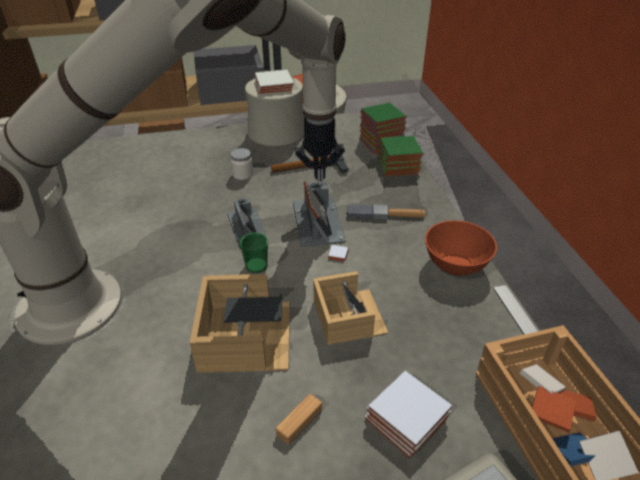

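Contact height matches the wheel top at 68.1 mm. I do a second, slightly firmer stroke and then look at the jaw.

```bash
python3 - <<'E'
from w import *
stroke(target=8)
robot.move_to(hor2w(qb,(.005,-.02,.27)),o)
pics("k2"); print(robot.current_time())
crop(cv2.imread("pics/k2_wrist.png"),220,0,420,300,2.6,"k2_c.png")
E
```

```text
contact True tip z 0.0682 [-2.3  -0.71  7.59]
pressed z 0.0682 [-2.3  -0.71  7.59]
1 [ 0.07 -0.67  4.11] 0.0683
2 [-0.71 -1.76  8.4 ] 0.06820000000000001
3 [-0.7   0.15  7.13] 0.0681
4 [ 0.71 -0.9   3.34] 0.06740000000000002
t 26.05
26.9
```

View pics/k2_wrist.png

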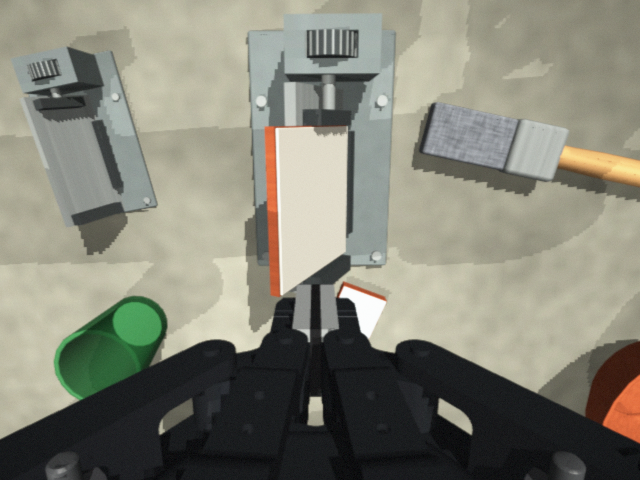

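```bash
cat > ov.py <<'E'
import sys
from h import *
n=sys.argv[1]; ty=float(sys.argv[2])
im=cv2.imread(f"pics/{n}_wrist.png"); p=np.load(f"pw_{n}.npy",allow_pickle=True).item(); q=np.load("bed.npy")
x0,y0,x1,y1,k=240,70,400,300,3.4; big=cv2.resize(im[y0:y1,x0:x1],None,fx=k,fy=k,interpolation=cv2.INTER_CUBIC)
cv2.imwrite(f"pics/{n}_raw.png",big[:600])
C={"TLo":(-.05,.05,0),"TLg":(-.05,.05,.008),"BLo":(-.05,-.05,0),"BLg":(-.05,-.05,.008),"TRg":(.05,.05,.008),"BRg":(.05,-.05,.008)}
s={m:(w2px(p,bed2w(q,np.array(c)+[0,ty,0]))-[x0,y0]+.5)*k for m,c in C.items()}
for a,b in (("TLo","BLo"),("TLg","BLg"),("TLg","TRg"),("TRg","BRg"),("BLg","BRg"),("TLo","TLg")):
    cv2.line(big,tuple(int(v) for v in s[a]),tuple(int(v) for v in s[b]),(255,0,255),1)
print({m:v.round(0) for m,v in s.items()})
cv2.imwrite(f"pics/{n}_ov.png",big[:600])
E
python3 ov.py k2 -.006
```

```text
{'TLo': array([ 89., 191.]), 'TLg': array([131., 191.]), 'BLo': array([106., 762.]), 'BLg': array([144., 771.]), 'TRg': array([371., 187.]), 'BRg': array([362., 619.])}
```

View pics/k2_ov.png

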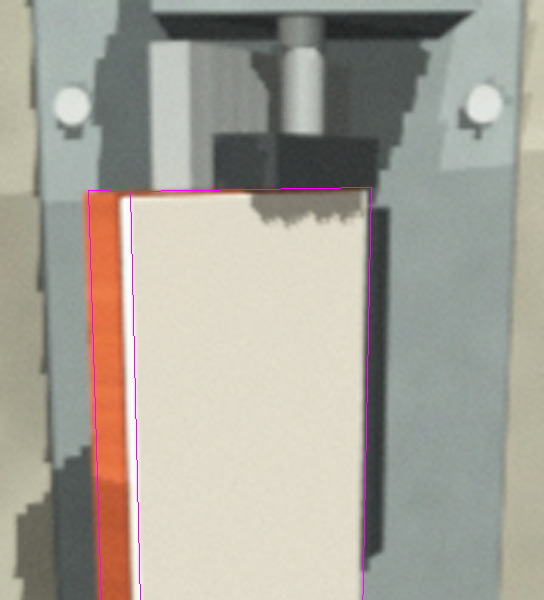

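View pics/k2_raw.png

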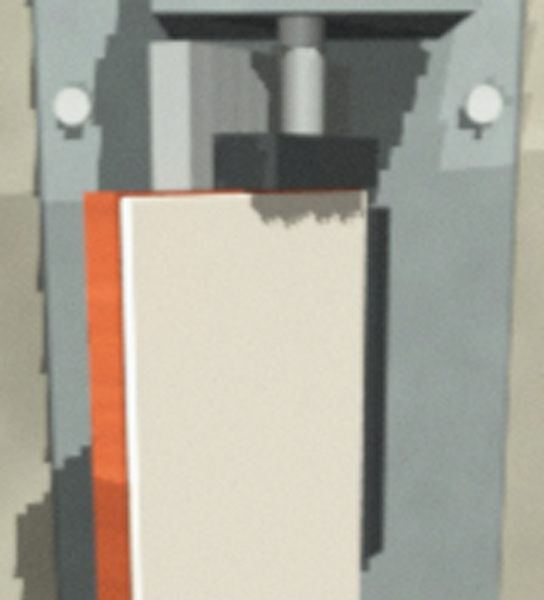

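The tile overlay puts it at y≈-6..-7 mm with the jaw touching. The drag force never rose clearly, though, so I do one more stroke to confirm it is snug.

```bash
python3 - <<'E'
from w import *
robot.move_to(W(-.009,.0682+.0726+.05),o)
stroke(x0=-.008,x1=.006,target=8,n=5)
robot.move_to(hor2w(qb,(.005,-.02,.27)),o)
pics("k3"); print(robot.current_time())
E
python3 ov.py k3 -.006
```

```text
contact True tip z 0.0682 [-1.63  0.02  5.53]
pressed z 0.067 [-1.79 -1.32  8.59]
1 [-4.48 -1.66 11.52] 0.0681
2 [-2.91 -0.17  6.82] 0.06820000000000001
3 [-6.84 -1.18  9.44] 0.06820000000000001
4 [-6.42  0.05  8.82] 0.06820000000000001
5 [-7.24 -0.69  9.2 ] 0.06820000000000001
t 30.3667
31.2167
{'TLo': array([ 88., 190.]), 'TLg': array([130., 190.]), 'BLo': array([106., 762.]), 'BLg': array([143., 770.]), 'TRg': array([371., 186.]), 'BRg': array([362., 619.])}
```

View pics/k3_ov.png

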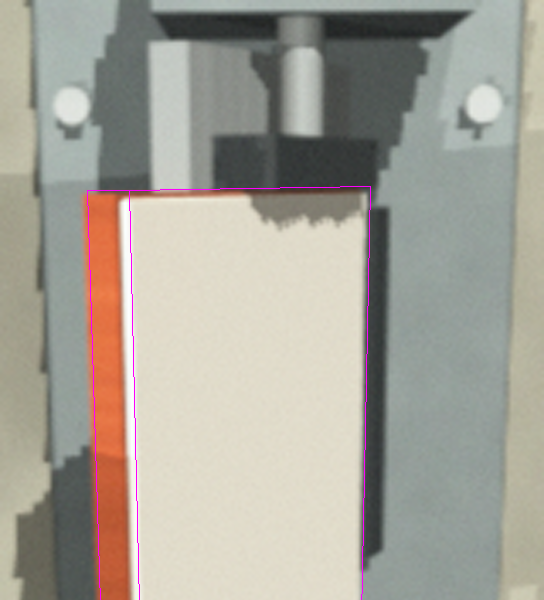

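The third stroke met a steady 7 N of drag resistance and nothing moved any more, so the tile is snug. The overlay matches the tile flat at y = -6 mm. Last, a quick bystander check in the top view before handing in.

```bash
python3 - <<'E'
import cv2,numpy as np
a=cv2.imread("pics/top0.png");b=cv2.imread("pics/k3_top.png")
cv2.imwrite("pics/cmp.png",cv2.resize(b,(640,480)))
E
```

```text
(no output)
```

View pics/cmp.png

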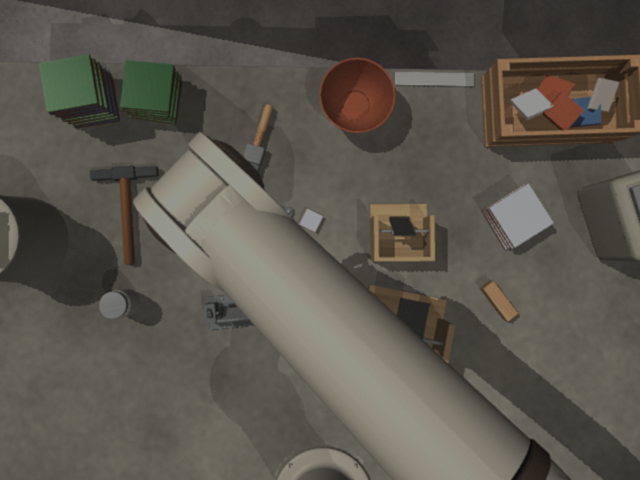

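View pics/k3_side.png

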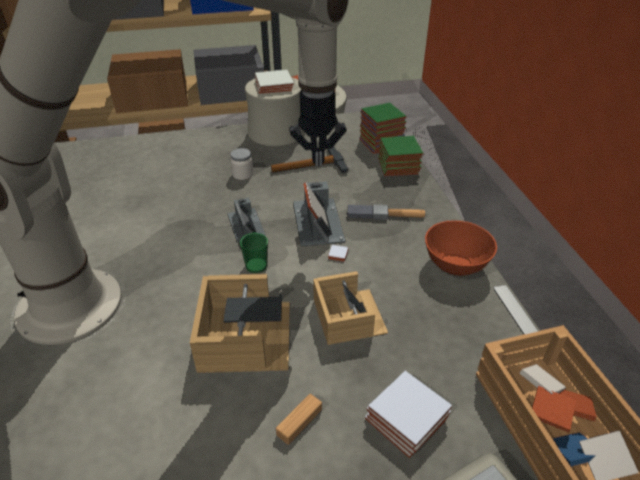

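All visible bystanders are where they started: hammer (125,210), jar (115,305), offcut (312,220), stack (520,217), block (500,300), and the cup at (255,252) in the side view. The tool is clear of everything, so I hand in.

```bash
python3 - <<'E'
from rig import robot
print(robot.current_time(),robot.current_force()); robot.job_done()
E
```

```text
31.2167 [-0.83602195  0.07115054 -0.52554945]
the job is handed in; nothing more can be done
```

The tile is on the vice's sloping bed, glaze up and lower edge at the toe stop, clamped between the jaw and the fixed cheek. I handed the job in at 31.2 s; it gave no verdict.

**What I did:** I pressed the far edge until the tile tipped, pinched the raised edge and carried the tile over. I laid it on the bed under force guards, slid it to the toe stop and let go. Then I rolled the thumbwheel with three strokes.

**Last checks:**
- **Position on the bed:** the wrist-camera overlay fits a flat, square tile at about y = -6 to -7 mm in the bed frame, within the roughly 1–2 mm accuracy of my measurements.
- **Clamping:** on the third stroke the drag rose to about 7 N and the tile stayed put, so it is snug. I inferred the wheel angle (about 2.0 rad) and did not read it.
- **Bystanders:** all seven looked unmoved in the final top and side pictures, compared by eye.

**Disagreements:**
- **Tip angle:** in the pictures the tile tipped to about 1.02 rad, short of the 1.1 rad stop but above the 0.85 rad needed.
- **Toe stop contact:** by my estimate the tile met the toe stop at about x = +2 mm instead of 0, which is about the size of the calibration error.
- **Gripper opening:** the fingers could not be opened to just 30 mm, so I approached fully open with a shallower overlap and touched nothing.

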